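# Fit a cast bracket and set its knurled nut a quarter turn off the stop

## Robot

A 6-joint arm with a two-finger parallel gripper is mounted at the origin on a cart in front of the work surface, level with it; the furniture and walls round the work are solid. World frame = base frame: x ahead of the robot, y to its left, z up, the work surface at z = 0. Lengths are in m, angles in rad, forces in N, time in s.
With the tool pointing down it reaches from about 0.375 to 0.9 m from the base axis. Payload 3.1 kg.
Tool frame: the origin (TCP) lies between the finger pads; the fingertips stand 25 mm ahead of it and the grasp point (between the pads) lies 6 mm ahead of it; x points along the fingers, y is the direction in which the jaws open and shut, and the axes are right-handed (so a half turn about x gives the same grasp; the last joint's range is limited). The gripper opens to 85 mm and grips with 20 to 120 N. Pads are 22 mm wide; open, the fingers measure 114 mm over their backs; the gripper's body (76 mm by 85 mm) begins 54 mm behind the grasp point. The pads swing forward as they close: fully open they stand 13 mm farther back than shut.
Start: joints at [1.147, 0.527, 1.433, -0, 1.181, -0.178], TCP at [0.151, 0.606, 0.256] pointing down, gripper open.
Joint ranges: [-3.08, 3.08], [-0.75, 2.2], [0.22, 2.44], [-1.43, 4.57], [0, 2.65], [-2.85, 2.85]. Speed limits (rad/s): [2.79, 2.79, 3.14, 3.14, 3.14, 3.14].

## Interface

Orientations are given as a unit quaternion [x, y, z, w].
In Python, from station import manip, viewer, workorder gives the robot as it stands.
- The arm moves only by the shell command python3 -m crank 'ROWS' [FORCE]. ROWS is JSON, one flat list of numbers, 5 for each row, row after row: the opening, from 0 (shut) to 1 (fully open), then the shift along the world's x, y, z in mm, then the turn about the world's z in rad. A call has 1 to 10 rows; each row is the pose to reach, as a shift and turn from the pose commanded when the call began; what a row does not reach only later rows make up. A row lasts 1/8 s, in which the tool goes at most 62.5 mm and 10.7 degrees, less where a joint would pass 70% of its speed; a pose out of reach is approached as far as the arm can. A call with a gripper value outside its range is refused whole. The fingers move at their own pace and stop on an object; FORCE is the grip in N (left out, the last holds). Time passes only in rows, so rows that repeat a pose let the fingers close. It gives the time, the measured TCP pose, the force and the opening at its end, in the units of the state.
- manip.sense(): the state, without advancing time (a new reading comes with each control period).
- viewer.snapshot(name): name is "side" or "top" or "wrist"; returns a dict with "img" (384x512x3 uint8, red, green, blue), "range_z" (384x512 float32, m along the optical axis (not along the pixel's ray), 0 where there is no reading), "fx", "fy", "cx", "cy" (pixels), "k1" (the pictures are not rectified: a ray, as slopes to the right and down, at radius r is drawn at 1 + k1 r^2 times it, then the intrinsics apply), "origin" and "attitude" of the camera in the world. Camera axes: x right, y down, z forward; pixel columns grow to the right and rows downward; lengths in m; the calibration is good to about 2 mm. A picture is of the moment at which its call begins.
- workorder.sign_off(): hands the job in, once; it reports no verdict.
The state is a dict: "t": time; "q": joint angles; "qd": joint speeds; "tau": joint torques, N m; "tcp_pos": TCP position; "tool_rot": TCP orientation; "force": force on the tool from outside, world axes, zero at the start; "ft_torque": the same for the moment, N m; "finger_gap": opening from 0.0 (shut) to 1.0 (fully open).
Only numpy, scipy, OpenCV 4.12 (cv2) and the standard library are available. Lean on these libraries where they do the work, as an engineer would, in place of code of your own. Each camera call takes 0.05 s, during which the arm holds its last target.

## Task

Lift the green cast bracket out of its open grey mould and slide its slot fully home round the stud of the aluminium fixture, lying flat on the plate under the raised brass knurled nut. Then screw the nut down clockwise until it bottoms out, back it off a quarter turn so that the bracket stays free to float, and finish while still gripping the nut there, not letting go. Leave the other things on the bench where they are.

Things in the scene. Friction and masses are not known exactly. Their poses are not given: they have to be found in the camera images.
- fin_grip (a point): Centre of the upright fin of the loose green bracket (120 g): foot plate 84 (x) x 46 (y) x 6 mm thick, on it a fin 30 long (x), 12 thick (y), 44 mm high (top 50 above the underside). This point is 28 mm above the underside, 28 mm behind (-x of) the foot's middle. x: along the foot towards its open slot; z: up. Grip the fin, fingers closing along y.
- slot_seat (a point): Point at the level of the bracket's underside where the stud's axis lies when the slot is home: 48 mm along +x from fin_grip, 28 mm below it, same axes. The slot is 20 mm wide, open at the +x end of the foot (22 mm beyond this point) between two round-ended prongs; its closed end is 8 mm behind this point (stud radius 7 plus 1 mm).
- mould: Fixed grey open mould, block 120 x 82 x 14 mm, origin at the centre of its underside. The bracket lies foot down, fin up, in a cavity 6 mm deep (cavity floor 8 mm above the bench, rim 14 mm) with 2 mm play all round; a low core stands in its slot. Lift it straight up.
- stud_foot (a point): Point on the stud's axis at the level of the fixture's plate top (12 mm above the bench), where slot_seat has to come. x: the direction in which the bracket slides on (its own x the same way); z up. The slot goes round the stud's shoulder, 14 mm across; the stud's tip is 66 mm above this point.
- fixture: Fixed aluminium plate 120 (x) x 84 (y) x 12 mm, origin at the centre of its underside, with the stud 20 mm towards +x. The underside of the nut's 40 mm flange is 8 mm above the plate when bottomed out and 11 to 12 mm at the start, so the 6 mm foot slides in under it from the -x side, just above the plate.
- nut_grip (a point): Centre of the brass nut's knurled head on the stud's axis: 36 mm across, 24 mm high, this point half-way up, 32 mm above the flange's underside (40 mm above stud_foot when bottomed out). A white line on top shows its turn. Grip it from above, fingers clear of the seated bracket's fin, whose near end is 33 mm from the axis on the -x side, its top 2 mm below the top of the bottomed head.
- nut (a joint): Turn of the nut, rad: 0 = bottomed out on the stud's shoulder (a hard stop); grows as it is unscrewed, anticlockwise from above, and the nut rises 1.59 mm per rad. It starts 1.9 to 2.6 rad off the stop; upper end 3.4. Friction about 0.06 N m; it stays where it is left.
- petri_mid (a point): Bystander: petri dish, 69 mm across, 15 mm high; point half-way up. Loose.
- jar_mid (a point): Bystander: small white jar with a blue lid, 43 mm across, 46 mm high; point half-way up. Loose.
- pot_mid (a point): Bystander: white pot with a white lid, 52 mm across, 58 mm high; point half-way up. Loose.
There are look-alikes about, which are no part of the job. Of the things that look like the part that bears fin_grip, the larger one is meant. Leave any blue look-alike of the fixture alone.

How it is judged:
By the outcome, as a careful person would: the job done as asked, in the order asked, and still so for the second after the job is handed in, while the arm keeps its last pose, push and grip.
It also fails if it takes over 64 s, if anything falls off the work surface, if the arm or the gripper's body presses on something with over 40 N, if the wrist force passes 120 N, or if a joint passes its speed limit or range.

## Working session

There is one attempt and no reset: what is moved stays moved. The work goes in short steps, Python scripts to look and compute and a shell command to move; the robot and the scene stay as the last step left them, time stands still between calls to the robot, and variables do not carry over. Pictures are saved under pics/ and viewed, and the job is handed in when it is done.

```bash
ls; mkdir -p pics
cat > h.py <<'E'
import numpy as np, cv2
from station import manip, viewer, workorder
from scipy.spatial.transform import Rotation as R
def snap(n,tag):
    s=viewer.snapshot(n); np.savez('pics/%s.npz'%tag,**{k:np.array(v) for k,v in s.items()})
    cv2.imwrite('pics/%s.png'%tag,np.array(s['img'])[:,:,::-1]); return s
def load(tag): return dict(np.load('pics/%s.npz'%tag))
def rot(s):
    a=np.array(s['attitude'],float)
    return a if a.shape==(3,3) else R.from_quat(a).as_matrix()
def slopes(s,uv):
    uv=np.atleast_2d(np.array(uv,float))
    d=np.stack([(uv[:,0]-s['cx'])/s['fx'],(uv[:,1]-s['cy'])/s['fy']],1)
    x=d.copy()
    for _ in range(20): x=d/(1+s['k1']*(x**2).sum(1,keepdims=True))
    return x
def plane(s,uv,z):
    x=slopes(s,uv); d=np.c_[x,np.ones(len(x))]@rot(s).T; o=np.array(s['origin'])
    return o+d*((z-o[2])/d[:,2])[:,None]
def cloud(s):
    v,u=np.mgrid[0:384,0:512]; x=slopes(s,np.c_[u.ravel(),v.ravel()])
    z=np.array(s['range_z']).ravel()
    P=(np.c_[x,np.ones(len(x))]*z[:,None])@rot(s).T+np.array(s['origin'])
    P[z==0]=np.nan
    return P.reshape(384,512,3)
E
python3 - <<'E'
from h import *
for n in('side','top','wrist'):
    s=snap(n,n+'0'); print(n,s['origin'],s['attitude'],s['fx'],s['k1'])
print(manip.sense())
E
```

```text
pics
side [0.39440703 0.67399208 0.62851257] [-0.07172472  0.89847081 -0.43077734  0.04512932] 422.9152944862405 -0.15393909804708023
top [0.40694369 0.00352181 1.24101805] [-0.69918153  0.71280962 -0.04335715  0.03417285] 442.03002960773813 -0.0668220477751361
wrist [0.07927233 0.62365756 0.37205195] [0.77960833 0.60910936 0.08897727 0.11523751] 266.1132438235262 0.01397529316020673
{'t': 0.15, 'q': array([ 1.14747029e+00,  5.28269704e-01,  1.43360800e+00,  8.46294825e-06,
        1.18139226e+00, -1.78468911e-01]), 'qd': array([-1.66220283e-03, -3.57499209e-04, -2.39584548e-03,  7.15031656e-05,
       -8.01182651e-05,  1.63640654e-03]), 'tau': array([ 4.27505984e-04, -4.42742908e+01, -1.78277618e+01, -2.90840035e-04,
        5.64740069e-03,  4.35799748e-06]), 'tcp_pos': array([0.15125113, 0.60590287, 0.25554788]), 'tool_rot': array([ 0.08578951,  0.70199209, -0.08692062,  0.70163529]), 'force': array([-1.16796336, -0.37210171,  0.39507902]), 'ft_torque': array([ 0.03442204, -0.03148603, -0.0437194 ]), 'finger_gap': 1.0000498622995595}
```

View pics/top0.png

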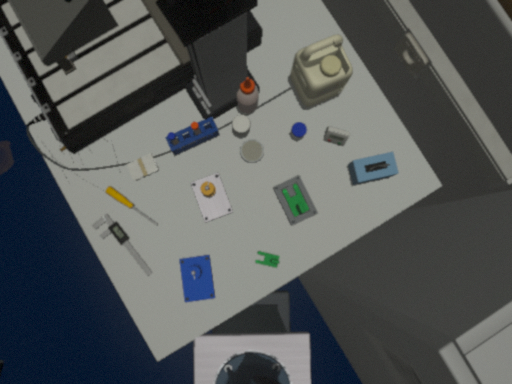

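View pics/side0.png

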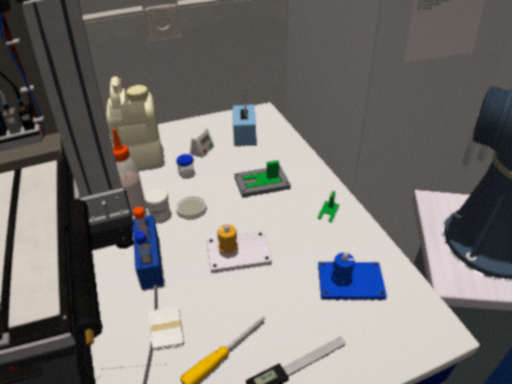

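View pics/wrist0.png

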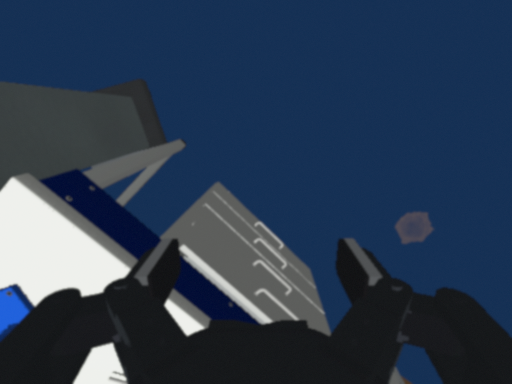

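The top view shows the mould with the large green bracket at about (295,199), the aluminium fixture at (212,198) and its nut at (208,188). The small green and blue look-alikes are at (267,259) and (197,277). I'll enlarge these areas.

Run:
```python
from h import *
t=load('top0')['img'][:,:,::-1]; s=load('side0')['img'][:,:,::-1]
a=cv2.resize(t[165:235,180:330],None,fx=5,fy=5,interpolation=cv2.INTER_CUBIC)
b=cv2.resize(s[150:280,200:300],None,fx=5,fy=4.5,interpolation=cv2.INTER_CUBIC)
cv2.imwrite('pics/tz.png',a);cv2.imwrite('pics/sz.png',b)
```

```text
(no output)
```

View pics/tz.png

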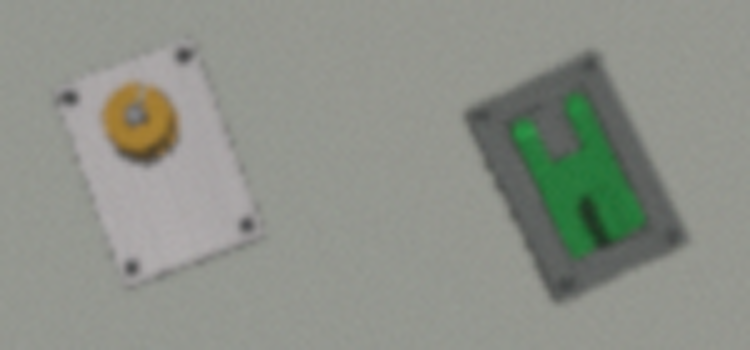

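View pics/sz.png

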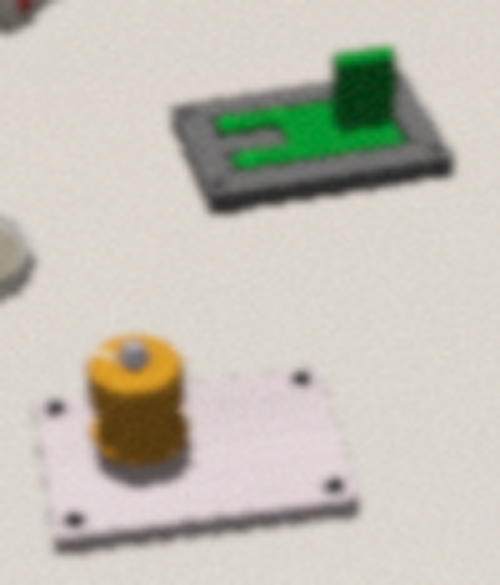

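Run:
```python
from h import *
s=load('top0')
f=lambda p:np.array(p)/5+[180-.4,165-.4]
def rep(n,c,z):
    P=plane(s,f(c),z)[:,:2]; m=P.mean(0); print(n,m,'edges',np.linalg.norm(np.roll(P,-1,0)-P,axis=1))
    (cx,cy),(w,h),a=cv2.minAreaRect((P*1e3).astype(np.float32)); print(cx,cy,w,h,a)
    return P
# order: front-left, front-right, back-right, back-left
P=rep('fix',[(57,97),(193,42),(263,235),(130,285)],.012)
d=(P[0]+P[1]-P[2]-P[3]);print('dir',np.arctan2(d[1],d[0]))
Q=rep('mould',[(465,112),(597,52),(687,240),(560,302)],.014)
d=(Q[0]+Q[1]-Q[2]-Q[3]);print('dir',np.arctan2(d[1],d[0]))
print('nut top',plane(s,f([(139,119)]),.012+.011+.044))
print('fin',plane(s,f([(593,222)]),.035))
print(rot(s))
C=cloud(s); g=f([(593,222),(139,119)]).round().astype(int)
for u,v in g: print(C[v-1:v+2,u-1:u+2].reshape(-1,3).round(3))
```

```text
fix [0.52711541 0.10261323] edges [0.08212104 0.11559694 0.07880401 0.11326909]
527.2279052734375 101.76625061035156 115.54898071289062 82.11759948730469 20.693384170532227
dir 0.34662264143202487
mould [ 0.51594217 -0.12983018] edges [0.08185953 0.11660138 0.07915979 0.11829999]
515.496337890625 -129.286865234375 118.26899719238281 81.8582534790039 23.775938034057617
dir 0.4264964273801512
nut top [[0.54626637 0.10950257 0.067     ]]
fin [[ 0.48865615 -0.13543708  0.035     ]]
[[-0.0199548  -0.99380337  0.10934651]
 [-0.99972992  0.01853068 -0.01402475]
 [ 0.01191157 -0.10959684 -0.99390475]]
[[ 0.492 -0.134  0.02 ]
 [ 0.492 -0.135  0.032]
 [ 0.49  -0.135  0.055]
 [ 0.49  -0.135  0.013]
 [ 0.489 -0.135  0.03 ]
 [ 0.488 -0.137  0.044]
 [ 0.487 -0.134  0.019]
 [ 0.487 -0.137  0.02 ]
 [ 0.486 -0.138  0.031]]
[[0.549 0.112 0.078]
 [0.549 0.11  0.077]
 [0.549 0.107 0.079]
 [0.546 0.112 0.077]
 [0.546 0.11  0.078]
 [0.546 0.107 0.08 ]
 [0.543 0.112 0.078]
 [0.544 0.11  0.076]
 [0.544 0.107 0.076]]
```

```bash
cat >> h.py <<'E'
def st():
    s=manip.sense(); M=R.from_quat(s['tool_rot']).as_matrix()
    print('t%.2f tcp'%s['t'],(s['tcp_pos']*1e3).round(1),'F',s['force'].round(1),'T',s['ft_torque'].round(2),'gap %.3f'%s['finger_gap'],'yawY %.4f'%np.arctan2(M[1,1],M[0,1]),'x',M[:,0].round(3),'q6 %.2f'%s['q'][5],'q1 %.2f'%s['q'][0])
    return s
E
python3 -c "
from h import *
st(); w=load('wrist0');s=manip.sense();M=R.from_quat(s['tool_rot']).as_matrix()
print(M, M.T@(w['origin']-s['tcp_pos'])); print(M.T@rot(w))"
```

```text
t0.15 tcp [151.3 605.9 255.5] F [-1.2 -0.4  0.4] T [ 0.03 -0.03 -0.04] gap 1.000 yawY 1.3259 x [-0.001 -0.002 -1.   ] q6 -0.18 q1 1.15
[[-6.96168928e-04  2.42420268e-01  9.70171082e-01]
 [-1.52603329e-03  9.70169930e-01 -2.42421076e-01]
 [-9.99998593e-01 -1.64927939e-03 -3.05460760e-04]] [-0.1164809  -0.0004162  -0.07417145]
[[ 4.54988656e-07 -2.88367367e-01  9.57519849e-01]
 [ 9.99999958e-01  2.79044295e-04  8.35620067e-05]
 [-2.91287007e-04  9.57519809e-01  2.88367355e-01]]
```

```bash
python3 -m crank '[1,30,-54,0,-0.18, 1,60,-108,0,-0.36, 1,90,-162,0,-0.54, 1,120,-216,0,-0.72, 1,150,-270,0,-0.9, 1,180,-324,0,-1.08, 1,210,-378,0,-1.26, 1,240,-432,0,-1.44, 1,270,-486,0,-1.62, 1,290,-540,0,-1.8]' 40; python3 -m crank '[1,20,-60,0,-0.18, 1,40,-120,-10,-0.36, 1,50,-170,-20,-0.54, 1,59,-196,-40,-0.676, 1,59,-196,-55,-0.676, 1,59,-196,-55,-0.676, 1,59,-196,-55,-0.676]'
python3 - <<'E'
from h import *
st(); snap('wrist','w1')
E
```

```text
t: 1.4
tcp_pos: [0.4428, 0.0642, 0.2564]
tool_rot: [0.605, 0.366, -0.604, 0.367]
force: [1.1, 0.3, 0.1]
finger_gap: 0.994
t: 2.28
tcp_pos: [0.5001, -0.1284, 0.2016]
tool_rot: [-0.691, -0.149, 0.691, -0.148]
force: [-0.1, 0.7, 0.5]
finger_gap: 1.002
t2.27 tcp [ 500.1 -128.4  201.6] F [-0.1  0.7  0.5] T [-0.01 -0.    0.02] gap 1.002 yawY -1.1478 x [-0.  0. -1.] q6 0.68 q1 -0.47
```

View pics/w1.png

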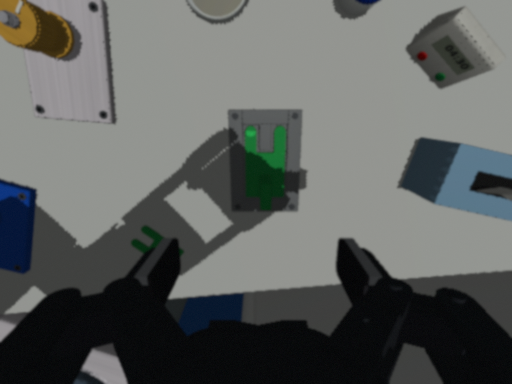

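The wrist view shows the mould at (265,160), with the bracket's fin near (266,190) and its prongs pointing up. The fixture and nut are at the upper left. I'll zoom in on the mould.

Run:
```python
from h import *
s=load('w1')
a=s['img'][100:220,215:325,::-1]
cv2.imwrite('pics/w1z.png',cv2.resize(a,None,fx=5,fy=5,interpolation=cv2.INTER_CUBIC))
hsv=cv2.cvtColor(s['img'],cv2.COLOR_RGB2HSV)
C=cloud(s)
m=(cv2.inRange(hsv,(50,120,30),(75,255,255))>0); m[:, :215]=0
P=C[m]; z=P[:,2]; print(len(z),np.nanpercentile(z,[5,25,50,75,95,99]))
top=P[(z>.05)]; print('fin top',len(top),np.nanmean(top,0))
(c,w,a2)=cv2.minAreaRect((top[:,:2]*1e3).astype(np.float32)); print(c,w,a2)
ft=P[(z>.008)&(z<.02)]; print(cv2.minAreaRect((ft[:,:2]*1e3).astype(np.float32)))
```

```text
2481 [0.01163595 0.01245579 0.01306289 0.01393425 0.05684606 0.0576624 ]
fin top 317 [ 0.49437389 -0.13915042  0.05646974]
(493.6608581542969, -139.82603454589844) (29.40846824645996, 11.439285278320312) 24.40401268005371
((572.2305297851562, -195.8287811279297), (90.02481842041016, 235.43405151367188), 39.1496696472168)
```

View pics/w1z.png

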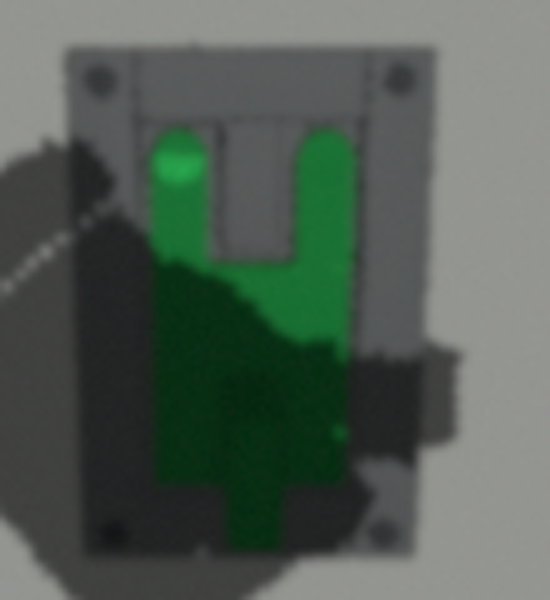

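Run:
```python
from h import *
s=load('w1'); C=cloud(s)
hsv=cv2.cvtColor(s['img'],cv2.COLOR_RGB2HSV)
m=(cv2.inRange(hsv,(50,120,20),(75,255,255))>0); m[:, :230]=0;m[:,310:]=0;m[:100]=0;m[215:]=0
top=m&(C[:,:,2]>.05); low=m&(C[:,:,2]<.03)
def rc(mask,z):
    v,u=np.nonzero(mask); P=plane(s,np.c_[u,v],z)[:,:2]*1e3
    r=cv2.minAreaRect(P.astype(np.float32)); return r
print('fin',rc(top,.058)); print('foot',rc(low,.014))
f=lambda p:np.array(p)/5+[215-.4,100-.4]
Q=plane(s,f([(66,48),(436,48),(413,555),(85,555)]),.014)[:,:2]*1e3
print('mould',Q.mean(0),np.linalg.norm(np.roll(Q,-1,0)-Q,axis=1)); d=Q[0]+Q[1]-Q[2]-Q[3]; print(np.arctan2(d[1],d[0]));
for k in((0,3),(1,2)): d=Q[k[0]]-Q[k[1]];print(np.arctan2(d[1],d[0]))
d=Q[0]-Q[1];print(np.arctan2(-d[0],d[1]))
# foot side edges in zoomed px: left(150,160)-(155,485), right (357,160)-(347,485)
for a,b in(((150,160),(155,485)),((357,160),(347,485))):
    p=plane(s,f([a,b]),.014)[:,:2];d=p[0]-p[1];print('side',np.arctan2(d[1],d[0]),p)
# aluminium fixture
cv2.imwrite('pics/w1f.png',cv2.resize(s['img'][0:130,0:130,::-1],None,fx=4.5,fy=4.5,interpolation=cv2.INTER_CUBIC))
```

```text
fin ((494.8926696777344, -139.15475463867188), (30.127485275268555, 11.251347541809082), 24.389938354492188)
foot ((516.6682739257812, -129.094482421875), (85.42848205566406, 46.690128326416016), 24.371688842773438)
mould [ 518.00036882 -128.62608543] [ 80.64952977 117.99875265  80.03297276 118.0652521 ]
0.4268758225811371
0.42948595668328254
0.42426421750682203
0.4230310170370769
side 0.42449517860336894 [[ 0.54081921 -0.09358692]
 [ 0.47131062 -0.12500307]]
side 0.4228589374408007 [[ 0.55980461 -0.13573985]
 [ 0.49026713 -0.16703213]]
```

View pics/w1f.png

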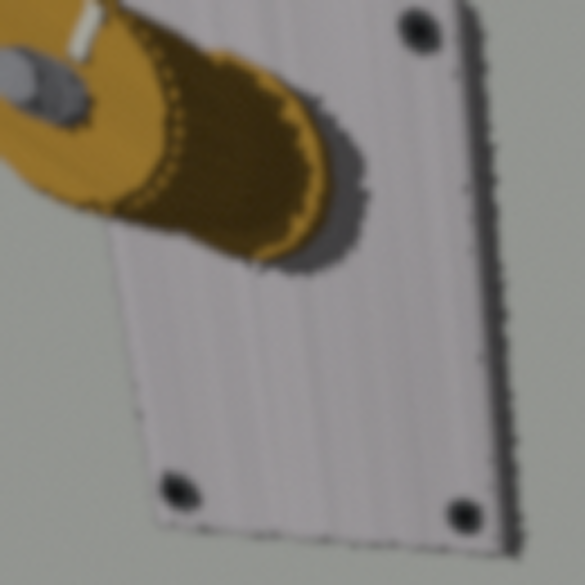

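```bash
python3 -m crank '[0.7,-6.5,-11.4,-50,0, 0.6,-6.5,-11.4,-100,0, 0.5,-6.5,-11.4,-130,0, 0.4,-6.5,-11.4,-156,0, 0.4,-6.5,-11.4,-156,0, 0.4,-6.5,-11.4,-156,0]' 40
python3 - <<'E'
from h import *
st(); snap('wrist','w2')
E
```

```text
t: 3.08
tcp_pos: [0.4947, -0.1409, 0.0465]
tool_rot: [0.692, 0.148, -0.691, 0.149]
force: [0.5, 0.4, -0.3]
finger_gap: 0.401
t3.08 tcp [ 494.7 -140.9   46.5] F [ 0.5  0.4 -0.3] T [ 0.    0.03 -0.01] gap 0.401 yawY -1.1489 x [ 0.002 -0.001 -1.   ] q6 0.65 q1 -0.49
```

View pics/w2.png

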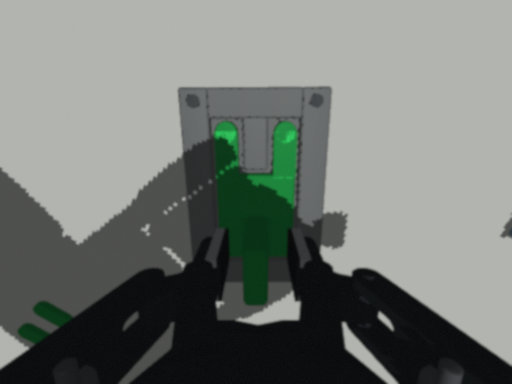

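The fin at (256,260) sits centred between the open fingers, so I'll close.

```bash
python3 -m crank '[0.25,0,0,0,0, 0,0,0,0,0, 0,0,0,0,0, 0,0,0,0,0, 0,0,0,0,0, 0,0,0,0,0]' 50
python3 -m crank '[0,0,0,10,0, 0,0,0,30,0, 0,0,0,70,0, 0,0,0,90,0, 0,0,0,90,0, 0,0,0,90,0]'
python3 - <<'E'
from h import *
st(); snap('wrist','w3')
E
```

```text
t: 3.88
tcp_pos: [0.4945, -0.1413, 0.0465]
tool_rot: [0.692, 0.147, -0.691, 0.148]
force: [-0.0, 0.1, 6.0]
finger_gap: 0.132
t: 4.62
tcp_pos: [0.4934, -0.1408, 0.1349]
tool_rot: [-0.691, -0.148, 0.692, -0.147]
force: [0.1, -0.1, -1.2]
finger_gap: 0.136
t4.62 tcp [ 493.4 -140.8  134.9] F [ 0.1 -0.1 -1.2] T [0.07 0.06 0.03] gap 0.136 yawY -1.1501 x [-0.001  0.001 -1.   ] q6 0.65 q1 -0.50
```

View pics/w3.png

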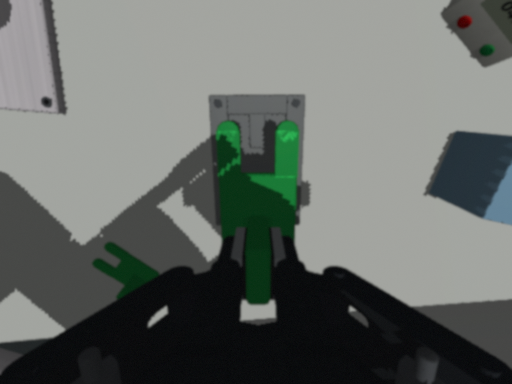

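Run:
```python
from h import *
s=load('w3'); C=cloud(s)
hsv=cv2.cvtColor(s['img'],cv2.COLOR_RGB2HSV)
m=(cv2.inRange(hsv,(50,120,20),(75,255,255))>0); m[:, :205]=0;m[:,310:]=0;m[:110]=0;m[310:]=0
P=C[m]*1e3; z=P[:,2]; print(np.histogram(z[~np.isnan(z)],bins=20))
low=m&(np.arange(384)[:,None]<215); print('foot top z',np.nanmedian(C[low][:,2]))
tcp=np.array([493.4,-140.8,134.9]); yaw=-1.1501
ax=np.array([-np.sin(yaw),np.cos(yaw)]); ay=np.array([np.cos(yaw),np.sin(yaw)])*-1
v,u=np.nonzero(low); Q=plane(s,np.c_[u,v],.1024)[:,:2]*1e3-tcp[:2]
L=np.c_[Q@ax,Q@ay]; print('minrect',cv2.minAreaRect(L.astype(np.float32)))
print('front x',np.sort(L[:,0])[-5:],'y',L[:,1].min(),L[:,1].max())
# edge slopes
B=np.zeros((384,512),int)
for r in range(140,215,5):
    us=np.nonzero(m[r])[0]; g=np.nonzero(np.diff(us)>3)[0]
    pts=[us[0]]+sum([[us[i],us[i+1]] for i in g],[])+[us[-1]]
    q=plane(s,[(p,r) for p in pts],.1024)[:,:2]*1e3-tcp[:2]
    print(r,pts,(q@ax).round(1),(q@ay).round(1))
for u0 in range(242,276,6):
    col=np.nonzero(m[:215,u0])[0]; q=plane(s,[(u0,col[0]-.5)],.1024)[:,:2]*1e3-tcp[:2]; print('slotend',u0,col[0],q@ax)
```

```text
(array([  22,    8,    0,    0,    0,    0,    0,    0,    0,    0,    0,
          0,   34, 6398,   97,  157,  135,  156,  165, 1476]), array([  6.19235328,  13.25992629,  20.32749931,  27.39507233,
        34.46264535,  41.53021836,  48.59779138,  55.6653644 ,
        62.73293741,  69.80051043,  76.86808345,  83.93565647,
        91.00322948,  98.0708025 , 105.13837552, 112.20594853,
       119.27352155, 126.34109457, 133.40866759, 140.4762406 ,
       147.54381362]))
foot top z 0.10122959521868109
minrect ((41.13178634643555, 0.4539356231689453), (53.95740509033203, 46.11769485473633), 0.06327220797538757)
front x [68.10338226 68.10363974 68.10388269 68.10411112 68.10432501] y -22.62975817814028 23.51015135755487
140 [np.int64(216), np.int64(239), np.int64(275), np.int64(298)] [58. 58. 58. 58.] [ 23.2  10.5  -9.4 -22.1]
145 [np.int64(217), np.int64(239), np.int64(275), np.int64(298)] [55.2 55.2 55.2 55.2] [ 22.8  10.6  -9.4 -22.2]
150 [np.int64(217), np.int64(240), np.int64(275), np.int64(297)] [52.5 52.5 52.5 52.5] [ 22.9  10.1  -9.5 -21.8]
155 [np.int64(217), np.int64(240), np.i
[... 374 characters left out ...]
.1 41.1] [ 22.8  10.3  -9.1 -22.3]
175 [np.int64(218), np.int64(296)] [38.1 38.2] [ 23.  -21.8]
180 [np.int64(219), np.int64(296)] [35.2 35.2] [ 22.5 -21.9]
185 [np.int64(219), np.int64(296)] [32.2 32.2] [ 22.6 -22.1]
190 [np.int64(220), np.int64(296)] [29.2 29.2] [ 22.2 -22.2]
195 [np.int64(220), np.int64(296)] [26.1 26.1] [ 22.3 -22.3]
200 [np.int64(220), np.int64(296)] [23. 23.] [ 22.4 -22.4]
205 [np.int64(220), np.int64(296)] [19.9 19.9] [ 22.6 -22.6]
210 [np.int64(220), np.int64(295)] [16.7 16.7] [ 22.7 -22.1]
slotend 242 173 [39.62340213]
slotend 248 173 [39.62605708]
slotend 254 173 [39.62855054]
slotend 260 173 [39.63088239]
slotend 266 172 [40.21768332]
slotend 272 172 [40.21964973]
```

```bash
python3 -m crank '[0,-10,30,10,-0.02, 0,-25,85,15,-0.04, 0,-45,140,15,-0.06, 0,-62,188,15,-0.074, 0,-69,206,15,-0.074, 0,-69,206,15,-0.074, 0,-69,206,15,-0.074, 0,-69,206,15,-0.074]'
python3 - <<'E'
from h import *
st(); snap('wrist','w4')
s=load('w4'); cv2.imwrite('pics/w4z.png',cv2.resize(s['img'][0:200,150:370,::-1],None,fx=3.5,fy=3,interpolation=cv2.INTER_CUBIC))
E
```

```text
t: 5.68
tcp_pos: [0.4257, 0.064, 0.1501]
tool_rot: [0.697, 0.121, -0.697, 0.121]
force: [-0.8, -0.5, -0.7]
finger_gap: 0.135
t5.67 tcp [425.7  64.  150.1] F [-0.8 -0.5 -0.7] T [-0.    0.04 -0.03] gap 0.135 yawY -1.2256 x [ 0. -0. -1.] q6 1.11 q1 -0.11
```

View pics/w4z.png

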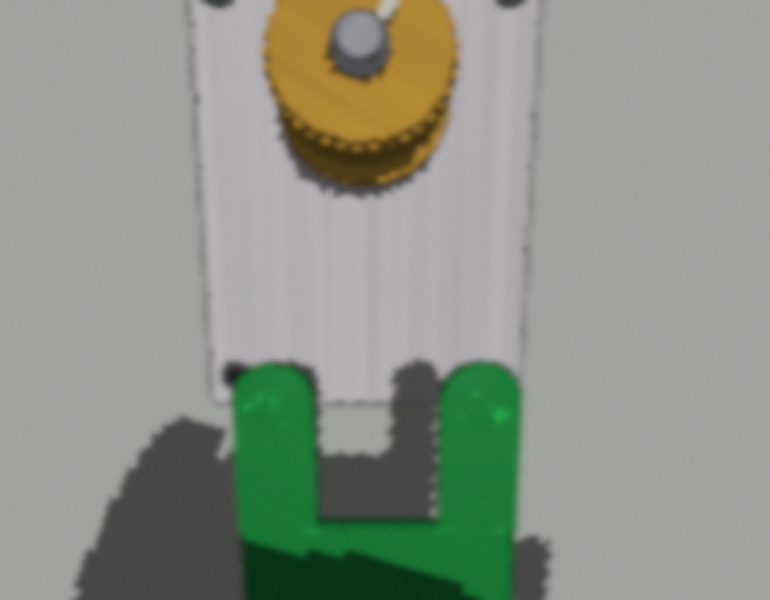

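Run:
```python
from h import *
s=load('w4'); tcp=np.array([425.7,64,150.1]); yaw=-1.2256
ax=np.array([-np.sin(yaw),np.cos(yaw)]); ay=-np.array([np.cos(yaw),np.sin(yaw)])
f=lambda p:np.array(p)/[3.5,3]+[150-.36,-.33]
def loc(p,z):
    q=plane(s,f(p),z/1e3)[:,:2]*1e3-tcp[:2]; return np.c_[q@ax,q@ay]
L=loc([(189,20),(213,395)],12);Rr=loc([(541,20),(519,395)],12)
print('plate L',L,'R',Rr, [np.arctan2(*(a[0]-a[1])[::-1]) for a in(L,Rr)])
print('rear',loc([(260,403),(340,403)],12))
print('stud tip',loc([(359,35)],78))
print('head', loc([(264,45),(457,45)],67))
C=cloud(s); hsv=cv2.cvtColor(s['img'],cv2.COLOR_RGB2HSV)
m=(cv2.inRange(hsv,(12,120,60),(28,255,255))>0); m[70:]=0;m[:,:200]=0;m[:,300:]=0
P=C[m]*1e3; h=np.nanpercentile(P[:,2],[50,80,90]); print('brass z',h)
T=P[P[:,2]>h[1]-3]; q=T[:,:2]-tcp[:2]; print('head top xy',(q@ax).min(),(q@ax).max(),(q@ay).min(),(q@ay).max())
pl=C[90:115,215:290].reshape(-1,3)*1e3; print('plate z',np.nanmedian(pl[:,2]))
g=(cv2.inRange(hsv,(50,120,20),(75,255,255))>0); gz=C[120:175,215:300][g[120:175,215:300]]; print('foot top z',np.nanmedian(gz[:,2])*1e3)
st_=C[8:15,248:257].reshape(-1,3)*1e3; print('stud z',np.nanmax(st_[:,2]),np.nanmedian(st_,0))
# full extents of the slot and prongs
for r in(130,140,150,160):
    us=np.nonzero(g[r,205:310])[0]+205; gg=np.nonzero(np.diff(us)>3)[0]
    pts=[us[0]]+sum([[us[i],us[i+1]] for i in gg],[])+[us[-1]]
    q=plane(s,[(p,r) for p in pts],.1176)[:,:2]*1e3-tcp[:2]; print(r,(q@ax).round(1),(q@ay).round(1))
```

```text
plate L [[155.16632555  44.5227732 ]
 [ 55.16515187  44.25693083]] R [[155.18532713 -38.02446136]
 [ 55.19187839 -37.45657974]] [np.float64(0.002658386256461141), np.float64(-0.005679127210095649)]
rear [[52.73953993 31.80241376]
 [52.75562823 10.37425582]]
stud tip [[131.37441038   3.44346559]]
head [[132.89132606  21.27893762]
 [132.90252245 -14.51395351]]
brass z [66.72478143 67.51015442 67.8546174 ]
head top xy 113.30766570529624 141.5210698313124 -13.989551436879372 20.945985485484115
plate z 10.935870968250994
foot top z 116.49730526164917
stud z 78.76268755144535 [548.58651532 111.88440543  76.93871504]
130 [63.4 63.4 63.4 63.4] [ 22.3  10.8 -10.  -21.4]
140 [58. 58. 58. 58.] [ 22.5  10.4 -10.1 -21.7]
150 [52.5 52.5 52.5 52.5] [ 22.2  10.5  -9.6 -21.9]
160 [46.8 46.8 46.9 46.9] [ 23.   10.  -10.3 -21.6]
```

```bash
python3 -m crank '[0,-1,2.9,-40,0, 0,-1,2.9,-70,0, 0,-1,2.9,-88,0, 0,-1,2.9,-95,0, 0,-1,2.9,-97.5,0, 0,-1,2.9,-97.5,0, 0,-1,2.9,-97.5,0]'
python3 - <<'E'
from h import *
st(); snap('wrist','w5'); snap('side','s5')
s=load('w5'); a=cv2.resize(s['img'][0:220,170:350,::-1],None,fx=2.7,fy=2.7,interpolation=cv2.INTER_CUBIC)
b=cv2.resize(load('s5')['img'][190:290,190:310,::-1],None,fx=4,fy=4,interpolation=cv2.INTER_CUBIC)
cv2.imwrite('pics/w5z.png',a);cv2.imwrite('pics/s5z.png',b)
E
```

```text
t: 6.6
tcp_pos: [0.4244, 0.0678, 0.0534]
tool_rot: [0.697, 0.122, -0.696, 0.122]
force: [-0.2, 0.6, -0.8]
finger_gap: 0.132
t6.60 tcp [424.4  67.8  53.4] F [-0.2  0.6 -0.8] T [-0.01  0.    0.02] gap 0.132 yawY -1.2241 x [ 0.001 -0.    -1.   ] q6 1.12 q1 -0.10
```

View pics/w5z.png

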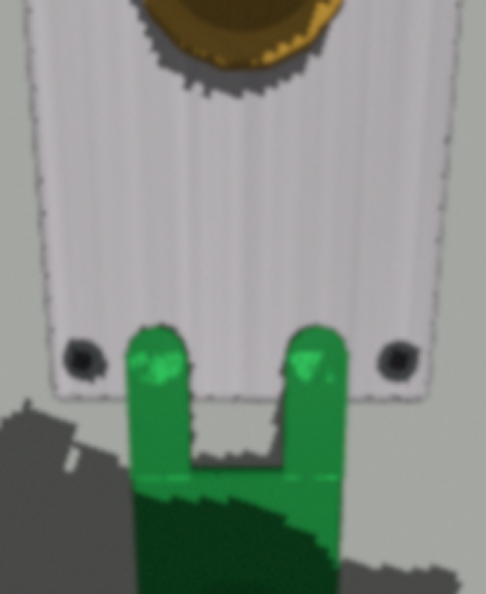

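View pics/s5z.png

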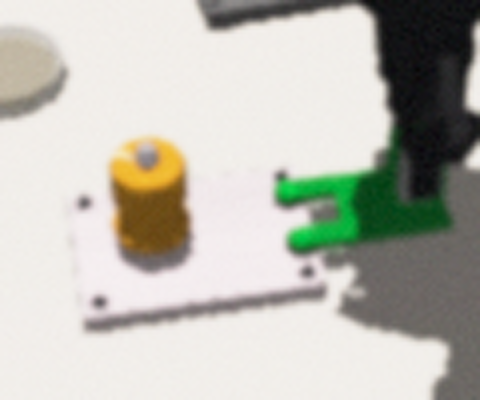

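```bash
python3 -m crank '[0,0.3,-0.8,-1.2,0, 0,0.3,-0.8,-1.2,0, 0,19,6,-1.2,0, 0,38,13,-1.2,0, 0,52,18,-1.2,0, 0,62,21.5,-1.2,0, 0,70,24.4,-1.2,0, 0,75,26,-1.2,0, 0,75,26,-1.2,0]'
python3 - <<'E'
from h import *
st(); snap('wrist','w6'); snap('side','s6')
s=load('w6'); a=cv2.resize(s['img'][0:220,170:350,::-1],None,fx=2.7,fy=2.7,interpolation=cv2.INTER_CUBIC)
b=cv2.resize(load('s6')['img'][190:290,190:310,::-1],None,fx=4,fy=4,interpolation=cv2.INTER_CUBIC)
cv2.imwrite('pics/w6z.png',a);cv2.imwrite('pics/s6z.png',b)
E
```

```text
t: 7.82
tcp_pos: [0.499, 0.0939, 0.0516]
tool_rot: [-0.696, -0.122, 0.697, -0.122]
force: [0.6, -0.4, -1.1]
finger_gap: 0.137
t7.83 tcp [499.   93.9  51.6] F [ 0.6 -0.4 -1.1] T [ 0.01  0.01 -0.03] gap 0.137 yawY -1.2239 x [-0. -0. -1.] q6 1.19 q1 -0.03
```

View pics/w6z.png

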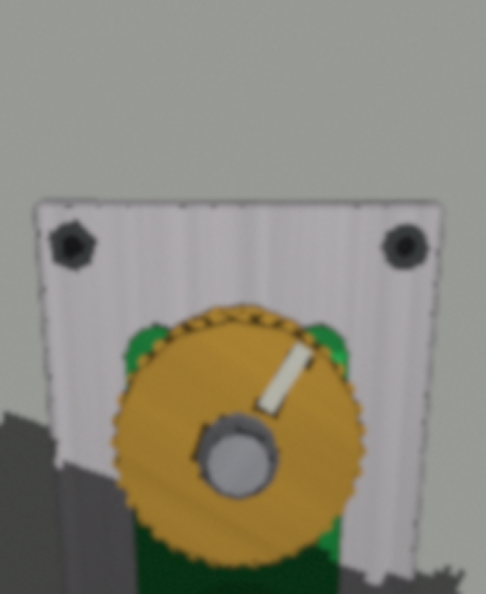

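View pics/s6z.png

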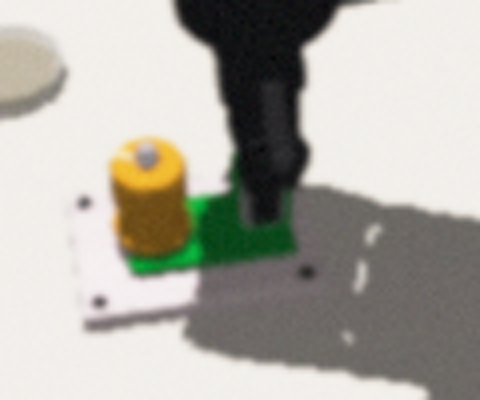

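```bash
python3 -m crank '[0,2,0.7,0,0, 0,4,1.4,0,0, 0,4.7,1.7,0,0, 0,4.7,1.7,0,0]'; python3 -m crank '[0,0.9,0.3,0,0, 0,0.9,0.3,0,0]';python3 -m crank '[0,0.9,0.3,0,0, 0,0.9,0.3,0,0]'; python3 -c "
from h import *
st()"
```

```text
t: 8.43
tcp_pos: [0.5037, 0.0956, 0.0516]
tool_rot: [0.697, 0.122, -0.696, 0.122]
force: [-0.3, 0.1, -0.3]
finger_gap: 0.136
t: 8.68
tcp_pos: [0.5046, 0.0959, 0.0516]
tool_rot: [0.697, 0.122, -0.696, 0.122]
force: [0.8, -0.1, 0.0]
finger_gap: 0.132
t: 8.93
tcp_pos: [0.5056, 0.0962, 0.0516]
tool_rot: [0.697, 0.122, -0.696, 0.122]
force: [0.8, 0.2, 0.1]
finger_gap: 0.13
t8.93 tcp [505.6  96.2  51.6] F [0.8 0.2 0.1] T [-0.01  0.   -0.02] gap 0.130 yawY -1.2240 x [ 0.  0. -1.] q6 1.19 q1 -0.03
```

```bash
python3 -m crank '[0,0.7,0.25,0,0, 0,0.7,0.25,0,0]';python3 -m crank '[0,0.7,0.25,0,0, 0,0.7,0.25,0,0]'; python3 -c "
from h import *
st()"
```

```text
t: 9.18
tcp_pos: [0.5058, 0.0964, 0.0516]
tool_rot: [-0.696, -0.122, 0.697, -0.122]
force: [-0.7, -0.8, -0.6]
finger_gap: 0.133
t: 9.43
tcp_pos: [0.5059, 0.0965, 0.0515]
tool_rot: [-0.696, -0.122, 0.697, -0.122]
force: [-3.6, -1.7, 0.3]
finger_gap: 0.138
t9.43 tcp [505.9  96.5  51.5] F [-3.6 -1.7  0.3] T [-0.29  0.43 -0.05] gap 0.138 yawY -1.2239 x [-0.002 -0.    -1.   ] q6 1.20 q1 -0.03
```

```bash
python3 -m crank '[0,-1.6,-0.6,0,0, 0,-1.6,-0.6,-0.8,0, 0,-1.6,-0.6,-1.2,0, 0,-1.6,-0.6,-1.2,0]'; python3 -c "
from h import *
st()"
```

```text
t: 9.93
tcp_pos: [0.5058, 0.0961, 0.0505]
tool_rot: [0.697, 0.122, -0.696, 0.122]
force: [0.0, -0.1, -0.3]
finger_gap: 0.136
t9.93 tcp [505.8  96.1  50.5] F [ 0.  -0.1 -0.3] T [ 0.02 -0.08  0.03] gap 0.136 yawY -1.2241 x [ 0.001  0.    -1.   ] q6 1.19 q1 -0.03
```

```bash
python3 -m crank '[0,0,0,-0.6,0, 0,0,0,-0.6,0]';  python3 -m crank '[0,0,0,-0.6,0, 0,0,0,-0.6,0]'; python3 -c "
from h import *
st()"
```

```text
t: 10.18
tcp_pos: [0.5057, 0.0961, 0.0505]
tool_rot: [0.697, 0.122, -0.696, 0.122]
force: [-0.6, -0.3, 4.9]
finger_gap: 0.135
t: 10.42
tcp_pos: [0.5058, 0.0961, 0.0505]
tool_rot: [0.697, 0.122, -0.696, 0.122]
force: [-1.2, 0.4, 10.4]
finger_gap: 0.137
t10.43 tcp [505.8  96.1  50.5] F [-1.2  0.4 10.4] T [ 0.02  0.26 -0.04] gap 0.137 yawY -1.2240 x [ 0.002  0.    -1.   ] q6 1.19 q1 -0.03
```

```bash
python3 -m crank '[0,0,0,1,0, 0.2,0,0,1,0, 0.3,0,0,1,0, 0.4,0,0,1,0, 0.4,0,0,1,0, 0.4,0,0,1,0]';  python3 -m crank '[0.4,0,0,30,0, 0.4,0,0,70,0, 0.5,0,0,105,0, 0.6,0,0,115,0, 0.6,0,0,115,0, 0.6,0,0,115,0]'
python3 - <<'E'
from h import *
st(); snap('wrist','w7'); snap('side','s7')
s=load('w7'); a=cv2.resize(s['img'][50:330,150:370,::-1],None,fx=2.1,fy=2.1,interpolation=cv2.INTER_CUBIC)
b=cv2.resize(load('s7')['img'][190:290,190:310,::-1],None,fx=4,fy=4,interpolation=cv2.INTER_CUBIC)
cv2.imwrite('pics/w7z.png',a);cv2.imwrite('pics/s7z.png',b)
E
```

```text
t: 11.18
tcp_pos: [0.5052, 0.096, 0.0501]
tool_rot: [-0.696, -0.122, 0.697, -0.122]
force: [0.1, -1.1, 0.6]
finger_gap: 0.405
t: 11.92
tcp_pos: [0.5043, 0.096, 0.1639]
tool_rot: [-0.696, -0.122, 0.697, -0.122]
force: [-0.8, 0.4, -0.1]
finger_gap: 0.601
t11.93 tcp [504.3  96.  163.9] F [-0.8  0.4 -0.1] T [-0.02 -0.04 -0.01] gap 0.601 yawY -1.2240 x [-0.003  0.    -1.   ] q6 1.19 q1 -0.03
```

View pics/w7z.png

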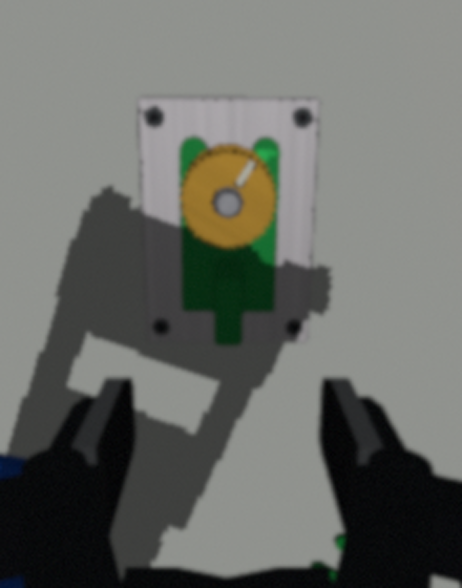

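View pics/s7z.png

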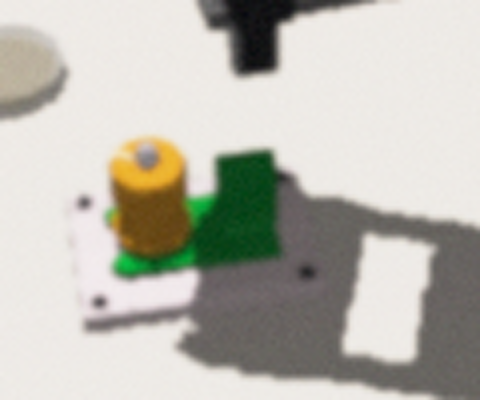

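Run:
```python
from h import *
s=load('w7'); C=cloud(s); S=manip.sense()
tcp=S['tcp_pos']*1e3; yaw=-1.2240
ax=np.array([-np.sin(yaw),np.cos(yaw)]); ay=-np.array([np.cos(yaw),np.sin(yaw)])
hsv=cv2.cvtColor(s['img'],cv2.COLOR_RGB2HSV)
m=(cv2.inRange(hsv,(12,100,60),(28,255,255))>0); m[:110]=0;m[180:]=0;m[:,:230]=0;m[:,290:]=0
z=C[:,:,2]*1e3; print('head z',np.nanmedian(z[m]))
mm=m&(z>np.nanmedian(z[m])-4)
cs,_=cv2.findContours(mm.astype(np.uint8),cv2.RETR_EXTERNAL,cv2.CHAIN_APPROX_NONE); c=max(cs,key=cv2.contourArea)[:,0,:]
ht=68
P=plane(s,c,ht/1e3)[:,:2]*1e3; (cx,cy),r=cv2.minEnclosingCircle(P.astype(np.float32)); print('head circle',cx,cy,r)
e=cv2.fitEllipse(P.astype(np.float32));print(e)
f=lambda p:np.array(p)/2.1+[150-.26,50-.26]
print('tip',plane(s,f([(228,203)]),.078)[:,:2]*1e3)
w=plane(s,f([(238,184),(251,162)]),ht/1e3)[:,:2]*1e3; d=w[1]-w[0]; print('line world ang',np.arctan2(d[1],d[0]), 'rel fix x',np.arctan2(d@ay,d@ax))
q=plane(s,f([(140,98),(320,98),(303,343),(152,343)]),.012)[:,:2]*1e3; print('plate',q.mean(0),q.mean(0)+20*ax, np.linalg.norm(q[0]-q[1]),np.linalg.norm(q[0]-q[3]))
print('contact est',np.array([505.9,96.5])+(47-1)*ax)
```

```text
head z 66.8454817706737
head circle 549.2609252929688 112.49063873291016 18.36487579345703
((548.7219848632812, 112.43009948730469), (33.816497802734375, 35.58249282836914), 151.43153381347656)
tip [[549.12968744 111.98904614]]
line world ang -0.18998057211613123 rel fix x -0.5367768989110279
plate [529.73527258 104.62957359] [548.54460103 111.42730579] 81.28347796118317 118.66422790311614
contact est [549.16145545 112.13478405]
```

The bracket is flat on the plate under the nut, in both the wrist and side views. The nut axis comes out at about (549.1, 112.1) mm, and the other estimates agree. Next I'll move over the nut with the jaws turned clear of the fin.

```bash
python3 -m crank '[0.6,10,4,0,0.15, 0.6,22,8,0,0.3, 0.6,34,12,0,0.45, 0.6,44.8,16.1,0,0.6, 0.6,44.8,16.1,-20,0.75, 0.6,44.8,16.1,-45,0.75, 0.6,44.8,16.1,-45,0.75, 0.6,44.8,16.1,-45,0.75]'
python3 - <<'E'
from h import *
st(); snap('wrist','w8')
E
```

```text
t: 13.02
tcp_pos: [0.5501, 0.1121, 0.1201]
tool_rot: [-0.603, -0.369, 0.604, -0.369]
force: [0.9, -0.6, 0.3]
finger_gap: 0.601
t13.03 tcp [550.1 112.1 120.1] F [ 0.9 -0.6  0.3] T [-0.03  0.02 -0.02] gap 0.601 yawY -0.4741 x [-0. -0. -1.] q6 0.48 q1 0.00
```

View pics/w8.png

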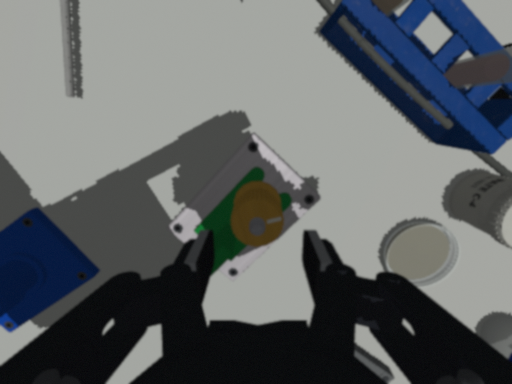

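```bash
python3 -m crank '[0.6,-1,0,-30,0, 0.6,-1,0,-50,0, 0.6,-1,0,-58,0, 0.6,-1,0,-58,0, 0.6,-1,0,-58,0]' 60
python3 - <<'E'
from h import *
st(); snap('wrist','w9')
E
```

```text
t: 13.7
tcp_pos: [0.5498, 0.1122, 0.0632]
tool_rot: [0.604, 0.368, -0.603, 0.369]
force: [-0.1, 0.2, 0.1]
finger_gap: 0.598
t13.70 tcp [549.8 112.2  63.2] F [-0.1  0.2  0.1] T [-0.03 -0.    0.02] gap 0.598 yawY -0.4740 x [ 0.002  0.    -1.   ] q6 0.48 q1 0.00
```

View pics/w9.png

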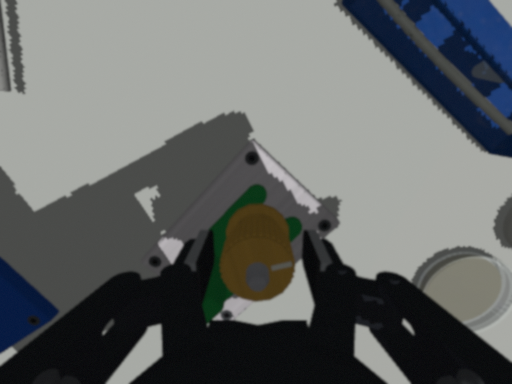

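Nut at (257,260), centred between the fingers. I'll close on it.

```bash
python3 -m crank '[0.5,0,0,0,0, 0.3,0,0,0,0, 0.3,0,0,0,0, 0.3,0,0,0,0, 0.3,0,0,0,0]' 60
python3 - <<'E'
from h import *
st()
E
```

```text
t: 14.38
tcp_pos: [0.5494, 0.1122, 0.0628]
tool_rot: [0.604, 0.368, -0.603, 0.369]
force: [-0.8, 0.2, 6.3]
finger_gap: 0.402
t14.38 tcp [549.4 112.2  62.8] F [-0.8  0.2  6.3] T [-0.03  0.07 -0.01] gap 0.402 yawY -0.4740 x [ 0.001  0.    -1.   ] q6 0.48 q1 0.00
```

```bash
python3 -m crank '[0.3,0,0,-0.1,-0.1, 0.3,0,0,-0.3,-0.25, 0.3,0,0,-0.6,-0.4, 0.3,0,0,-0.8,-0.5, 0.3,0,0,-0.8,-0.5]'
python3 - <<'E'
from h import *
st()
E
```

```text
t: 15.0
tcp_pos: [0.5495, 0.1121, 0.0621]
tool_rot: [0.676, 0.207, -0.676, 0.208]
force: [0.7, -1.0, 5.5]
finger_gap: 0.405
t15.00 tcp [549.5 112.1  62.1] F [ 0.7 -1.   5.5] T [-0.07  0.15 -0.06] gap 0.405 yawY -0.9748 x [ 0.001  0.    -1.   ] q6 0.98 q1 0.00
```

```bash
python3 -m crank '[0.3,0,0,-0.2,-0.15, 0.3,0,0,-0.5,-0.3, 0.3,0,0,-0.7,-0.45, 0.3,0,0,-1,-0.6, 0.3,0,0,-1.2,-0.75, 0.3,0,0,-1.4,-0.9, 0.3,0,0,-1.6,-1.0, 0.3,0,0,-1.6,-1.0]'
python3 - <<'E'
from h import *
st(); snap('wrist','w10')
E
```

```text
t: 16.0
tcp_pos: [0.5494, 0.112, 0.0605]
tool_rot: [0.693, -0.142, -0.692, -0.142]
force: [-0.5, -0.9, 5.0]
finger_gap: 0.4
t16.00 tcp [549.4 112.   60.5] F [-0.5 -0.9  5. ] T [-0.16  0.11 -0.08] gap 0.400 yawY -1.9747 x [ 0.001 -0.    -1.   ] q6 1.98 q1 0.00
```

View pics/w10.png

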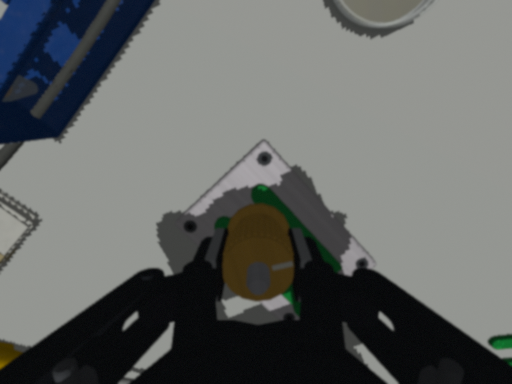

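```bash
python3 -m crank '[0.5,0,0,0,0, 0.6,0,0,0,0, 0.6,0,0,0,0, 0.6,0,0,0,0.15, 0.6,0,0,0,0.33, 0.6,0,0,0,0.51, 0.6,0,0,0,0.69, 0.6,0,0,0,0.87, 0.6,0,0,0,1.0, 0.6,0,0,0,1.0]'; python3 -c "
from h import *
st()"; python3 -m crank '[0.5,0,0,-0.5,0, 0.3,0,0,-0.5,0, 0.3,0,0,-0.5,0, 0.3,0,0,-0.5,0, 0.3,0,0,-0.5,0]' 60;python3 -c "
from h import *
st()"
```

```text
t: 17.3
tcp_pos: [0.5489, 0.1122, 0.0596]
tool_rot: [-0.676, -0.207, 0.676, -0.207]
force: [0.6, -0.6, -0.4]
finger_gap: 0.6
t17.30 tcp [548.9 112.2  59.6] F [ 0.6 -0.6 -0.4] T [-0.01 -0.02 -0.05] gap 0.600 yawY -0.9755 x [-0.  0. -1.] q6 0.98 q1 0.00
t: 17.92
tcp_pos: [0.5491, 0.112, 0.0594]
tool_rot: [0.676, 0.208, -0.676, 0.208]
force: [-0.7, -0.8, 1.8]
finger_gap: 0.406
t17.93 tcp [549.1 112.   59.4] F [-0.7 -0.8  1.8] T [-0.2   0.06 -0.  ] gap 0.406 yawY -0.9742 x [ 0. -0. -1.] q6 0.98 q1 0.00
```

Next is the second stroke. It can't hit the stop in the first 0.4 rad, and after that I'll check in small steps.

```bash
python3 -m crank '[0.3,0,0,-0.2,-0.15, 0.3,0,0,-0.5,-0.3, 0.3,0,0,-0.6,-0.38, 0.3,0,0,-0.6,-0.38]'; python3 -c "
from h import *
st()"; python3 -m crank '[0.3,0,0,-0.15,-0.1, 0.3,0,0,-0.3,-0.2, 0.3,0,0,-0.3,-0.2]'; python3 -c "
from h import *
st()"; python3 -m crank '[0.3,0,0,-0.15,-0.1, 0.3,0,0,-0.15,-0.1]'; python3 -c "
from h import *
st()"
```

```text
t: 18.42
tcp_pos: [0.5491, 0.1121, 0.0588]
tool_rot: [0.703, 0.077, -0.703, 0.077]
force: [0.1, -0.8, 2.3]
finger_gap: 0.402
t18.43 tcp [549.1 112.1  58.8] F [ 0.1 -0.8  2.3] T [-0.15  0.08 -0.04] gap 0.402 yawY -1.3533 x [ 0. -0. -1.] q6 1.36 q1 0.00
t: 18.8
tcp_pos: [0.5491, 0.1121, 0.0585]
tool_rot: [0.707, 0.007, -0.707, 0.007]
force: [-0.8, -1.6, 4.1]
finger_gap: 0.405
t18.80 tcp [549.1 112.1  58.5] F [-0.8 -1.6  4.1] T [-0.21  0.06 -0.06] gap 0.405 yawY -1.5520 x [ 0.  0. -1.] q6 1.55 q1 0.00
t: 19.05
tcp_pos: [0.5491, 0.1122, 0.0584]
tool_rot: [0.707, -0.028, -0.706, -0.028]
force: [-0.1, -1.0, 3.5]
finger_gap: 0.403
t19.05 tcp [549.1 112.2  58.4] F [-0.1 -1.   3.5] T [-0.17  0.05 -0.07] gap 0.403 yawY -1.6513 x [ 0.  0. -1.] q6 1.65 q1 0.00
```

```bash
for i in 1; do python3 -m crank '[0.3,0,0,-0.1,-0.08, 0.3,0,0,-0.1,-0.08]'; python3 -c "
from h import *
st()"; done;  python3 -m crank '[0.3,0,0,-0.1,-0.06, 0.3,0,0,-0.1,-0.06]'; python3 -c "
from h import *
st()"
```

```text
t: 19.3
tcp_pos: [0.5491, 0.1122, 0.0582]
tool_rot: [0.705, -0.057, -0.705, -0.057]
force: [-0.5, -0.4, 3.0]
finger_gap: 0.404
t19.30 tcp [549.1 112.2  58.2] F [-0.5 -0.4  3. ] T [-0.11  0.08 -0.01] gap 0.404 yawY -1.7311 x [ 0.  0. -1.] q6 1.73 q1 0.00
t: 19.55
tcp_pos: [0.5491, 0.1122, 0.0581]
tool_rot: [0.703, -0.078, -0.703, -0.078]
force: [-0.3, -1.7, 3.8]
finger_gap: 0.398
t19.55 tcp [549.1 112.2  58.1] F [-0.3 -1.7  3.8] T [-0.1   0.05 -0.08] gap 0.398 yawY -1.7913 x [ 0.  0. -1.] q6 1.79 q1 0.00
```

```bash
python3 -m crank '[0.3,0,0,-0.1,-0.06, 0.3,0,0,-0.1,-0.06]'; python3 -c "
from h import *
st()"
```

```text
t: 19.8
tcp_pos: [0.5491, 0.1122, 0.058]
tool_rot: [0.7, -0.099, -0.7, -0.099]
force: [0.3, -0.7, 3.3]
finger_gap: 0.405
t19.80 tcp [549.1 112.2  58. ] F [ 0.3 -0.7  3.3] T [ 0.01  0.09 -0.06] gap 0.405 yawY -1.8515 x [ 0.  0. -1.] q6 1.85 q1 0.00
```

```bash
python3 -m crank '[0.3,0,0,-0.1,-0.06, 0.3,0,0,-0.1,-0.06]'; python3 -c "
from h import *
st()"; python3 -m crank '[0.3,0,0,-0.1,-0.05, 0.3,0,0,-0.1,-0.05]'; python3 -c "
from h import *
st()"
```

```text
t: 20.05
tcp_pos: [0.5491, 0.1122, 0.0579]
tool_rot: [0.697, -0.12, -0.697, -0.12]
force: [-0.2, -0.3, 3.8]
finger_gap: 0.407
t20.05 tcp [549.1 112.2  57.9] F [-0.2 -0.3  3.8] T [-0.05 -0.   -0.07] gap 0.407 yawY -1.9117 x [ 0.  0. -1.] q6 1.91 q1 0.00
t: 20.3
tcp_pos: [0.5491, 0.1122, 0.0579]
tool_rot: [0.694, -0.137, -0.694, -0.138]
force: [-0.1, -0.5, 3.4]
finger_gap: 0.399
t20.30 tcp [549.1 112.2  57.9] F [-0.1 -0.5  3.4] T [-0.04  0.05 -0.1 ] gap 0.399 yawY -1.9620 x [ 0.  0. -1.] q6 1.96 q1 0.00
```

```bash
python3 -m crank '[0.3,0,0,-0.1,-0.05, 0.3,0,0,-0.1,-0.05]'; python3 -c "
from h import *
st()"
```

```text
t: 20.55
tcp_pos: [0.5491, 0.1122, 0.0577]
tool_rot: [0.69, -0.155, -0.69, -0.155]
force: [-0.8, -0.3, 4.8]
finger_gap: 0.404
t20.55 tcp [549.1 112.2  57.7] F [-0.8 -0.3  4.8] T [-0.    0.03 -0.13] gap 0.404 yawY -2.0121 x [ 0.  0. -1.] q6 2.01 q1 0.00
```

```bash
python3 -m crank '[0.3,0,0,-0.05,-0.04, 0.3,0,0,-0.05,-0.04]'; python3 -c "
from h import *
st()"; python3 -m crank '[0.3,0,0,0,-0.04, 0.3,0,0,0,-0.04]'; python3 -c "
from h import *
st()"
```

```text
t: 20.8
tcp_pos: [0.5492, 0.1123, 0.0577]
tool_rot: [0.687, -0.169, -0.687, -0.169]
force: [-1.1, 0.0, 4.2]
finger_gap: 0.405
t20.80 tcp [549.2 112.3  57.7] F [-1.1  0.   4.2] T [ 0.03 -0.02 -0.06] gap 0.405 yawY -2.0523 x [ 0.  0. -1.] q6 2.05 q1 0.00
t: 21.05
tcp_pos: [0.5492, 0.1122, 0.0577]
tool_rot: [0.684, -0.182, -0.683, -0.181]
force: [-0.0, 0.5, 5.0]
finger_gap: 0.405
t21.05 tcp [549.2 112.2  57.7] F [-0.   0.5  5. ] T [ 0.13 -0.03  0.6 ] gap 0.405 yawY -2.0898 x [ 0. -0. -1.] q6 2.09 q1 0.00
```

```bash
python3 -m crank '[0.3,0,0,0,-0.02, 0.3,0,0,0,-0.02]' 80
python3 - <<'E'
from h import *
st(); snap('wrist','w11'); st(); snap('side','s11'); snap('top','t11')
a=cv2.resize(load('s11')['img'][190:290,190:310,::-1],None,fx=4,fy=4,interpolation=cv2.INTER_CUBIC)
b=cv2.resize(load('w11')['img'][150:350,170:350,::-1],None,fx=2,fy=2,interpolation=cv2.INTER_CUBIC)
b0=cv2.resize(load('w10')['img'][150:350,170:350,::-1],None,fx=2,fy=2,interpolation=cv2.INTER_CUBIC)
cv2.imwrite('pics/s11z.png',a); cv2.imwrite('pics/w11z.png',np.hstack([b0,b]))
E
```

```text
t: 21.3
tcp_pos: [0.5492, 0.1122, 0.0577]
tool_rot: [0.682, -0.189, -0.681, -0.189]
force: [0.7, 0.9, 4.5]
finger_gap: 0.399
t21.30 tcp [549.2 112.2  57.7] F [0.7 0.9 4.5] T [ 0.26 -0.06  1.05] gap 0.399 yawY -2.1112 x [ 0.    -0.001 -1.   ] q6 2.11 q1 0.00
t21.35 tcp [549.2 112.2  57.7] F [1.1 0.7 4.7] T [0.29 0.02 1.1 ] gap 0.398 yawY -2.1116 x [ 0. -0. -1.] q6 2.11 q1 0.00
```

View pics/w11z.png

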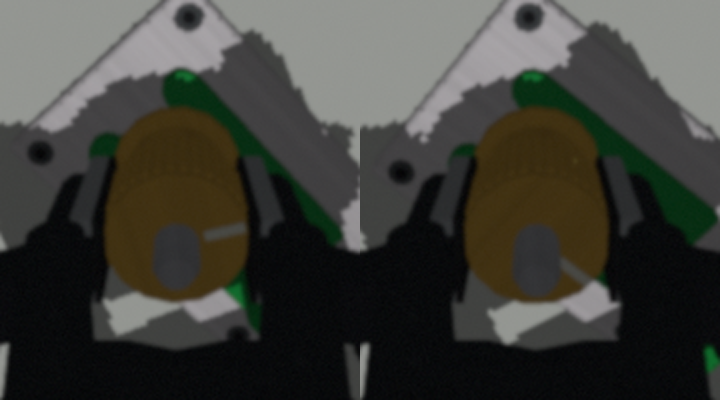

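View pics/s11z.png

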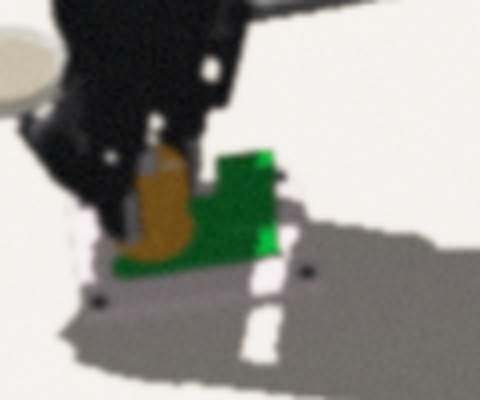

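Run:
```python
from h import *
for tag in('w9','w10','w11'):
    s=load(tag); C=cloud(s)*1e3; hsv=cv2.cvtColor(s['img'],cv2.COLOR_RGB2HSV)
    m=(cv2.inRange(hsv,(12,100,20),(28,255,255))>0); m[:245]=0;m[300:]=0;m[:,:228]=0;m[:,:][:,288:]=0
    P=C[m]; z=P[:,2]; k=z>55
    # plate white pixels
    g=(hsv[:,:,1]<40); reg=np.zeros_like(g); reg[145:230,190:330]=1
    zz=C[:,:,2][g&reg]; zz=zz[(zz>6)&(zz<18)]
    print(tag,'head',np.nanmedian(z[k]),'plate',np.nanmedian(zz),len(zz))
    gm=(cv2.inRange(hsv,(50,100,15),(75,255,255))>0); gm[:150]=0; gm[330:]=0; gm[:,:180]=0; gm[:,360:]=0
    Q=C[gm]; f=Q[(Q[:,2]>14)&(Q[:,2]<22)]; t=Q[Q[:,2]>50]; print(' foot z',np.median(f[:,2]),len(f),'rect',cv2.minAreaRect(f[:,:2].astype(np.float32)),len(t))
```

```text
w9 head 67.04939998148558 plate 10.889696381179093 5587
 foot z 16.929306578151948 1243 rect ((533.1239624023438, 106.6212158203125), (78.55350494384766, 46.108402252197266), 18.530874252319336) 584
w10 head 64.5845381759936 plate 10.951642711108377 5543
 foot z 16.95482945822452 1199 rect ((532.0357666015625, 103.89263153076172), (82.2917251586914, 44.87700653076172), 17.55173683166504) 170
w11 head 62.83271007198891 plate 10.949263827293333 5571
 foot z 16.956150954416106 1597 rect ((531.591796875, 103.41515350341797), (83.06727600097656, 43.79573440551758), 18.06618881225586) 110
```

```bash
python3 -m crank '[0.3,0,0,0,0.06, 0.6,0,0,0,0.06, 0.6,0,0,0,0.06, 0.6,0,0,0,0.06]' 60; python3 -m crank '[0.6,0,0,0,0.15, 0.6,0,0,0,0.15, 0.5,0,0,0,0.15, 0.3,0,0,0,0.15, 0.3,0,0,0,0.15, 0.3,0,0,0,0.15, 0.3,0,0,0,0.15]' 60; python3 -c "
from h import *
st();snap('wrist','w12')"
```

```text
t: 21.95
tcp_pos: [0.5487, 0.112, 0.0572]
tool_rot: [-0.686, 0.17, 0.687, 0.17]
force: [0.8, -0.1, 0.8]
finger_gap: 0.6
t: 22.82
tcp_pos: [0.549, 0.1122, 0.0577]
tool_rot: [0.697, -0.117, -0.697, -0.117]
force: [-0.9, 0.6, 2.7]
finger_gap: 0.404
t22.82 tcp [549.  112.2  57.7] F [-0.9  0.6  2.7] T [ 0.06  0.1  -0.03] gap 0.404 yawY -1.9044 x [ 0.  0. -1.] q6 1.91 q1 0.00
```

```bash
python3 -m crank '[0.3,0,0,0,-0.02, 0.3,0,0,0,-0.02]'; python3 -c "
from h import *
st()"; python3 -m crank '[0.3,0,0,0,-0.02, 0.3,0,0,0,-0.02]'; python3 -c "
from h import *
st()"; python3 -m crank '[0.3,0,0,0,-0.02, 0.3,0,0,0,-0.02]'; python3 -c "
from h import *
st();snap('wrist','w13')"
```

```text
t: 23.12
tcp_pos: [0.549, 0.1122, 0.0577]
tool_rot: [0.696, -0.124, -0.696, -0.124]
force: [-0.3, 0.1, 2.6]
finger_gap: 0.402
t23.12 tcp [549.  112.2  57.7] F [-0.3  0.1  2.6] T [0.05 0.08 0.27] gap 0.402 yawY -1.9231 x [ 0. -0. -1.] q6 1.93 q1 0.00
t: 23.38
tcp_pos: [0.549, 0.1122, 0.0577]
tool_rot: [0.695, -0.131, -0.695, -0.131]
force: [-0.0, 0.2, 3.5]
finger_gap: 0.406
t23.38 tcp [549.  112.2  57.7] F [-0.   0.2  3.5] T [0.13 0.16 0.65] gap 0.406 yawY -1.9426 x [ 0. -0. -1.] q6 1.95 q1 0.00
t: 23.62
tcp_pos: [0.549, 0.1122, 0.0577]
tool_rot: [0.694, -0.138, -0.694, -0.137]
force: [-1.1, 2.0, 3.7]
finger_gap: 0.406
t23.62 tcp [549.  112.2  57.7] F [-1.1  2.   3.7] T [0.18 0.13 0.99] gap 0.406 yawY -1.9624 x [ 0. -0. -1.] q6 1.97 q1 0.00
```

The stop came up again with the jaws at a different angle. Torque rises linearly, putting the unloaded stop at yaw ≈ -1.908, and the head measures 52 mm above the plate. Now I'll back off to yaw ≈ -0.336.

```bash
python3 -m crank '[0.3,0,0,0,0.06, 0.3,0,0,0.2,0.2, 0.3,0,0,0.45,0.35, 0.3,0,0,0.7,0.5, 0.3,0,0,0.95,0.65, 0.3,0,0,1.2,0.8, 0.3,0,0,1.2,0.8]'; python3 -c "
from h import *
st()"; python3 -m crank '[0.3,0,0,0.2,0.15, 0.3,0,0,0.5,0.3, 0.3,0,0,0.7,0.45, 0.3,0,0,1,0.6, 0.3,0,0,1.2,0.75, 0.3,0,0,1.3,0.83, 0.3,0,0,1.3,0.83, 0.3,0,0,1.3,0.83]'
python3 - <<'E'
from h import *
st();snap('wrist','w14');snap('side','s14');snap('top','t14')
a=[cv2.resize(load(w)['img'][130:350,160:360,::-1],None,fx=1.9,fy=1.9,interpolation=cv2.INTER_CUBIC) for w in('w13','w14')]
cv2.imwrite('pics/w14z.png',np.hstack(a))
E
```

```text
t: 24.55
tcp_pos: [0.5491, 0.1119, 0.0588]
tool_rot: [-0.693, -0.141, 0.693, -0.141]
force: [-1.0, -0.6, 4.0]
finger_gap: 0.403
t24.55 tcp [549.1 111.9  58.8] F [-1.  -0.6  4. ] T [-0.09  0.13  0.07] gap 0.403 yawY -1.1688 x [-0.     0.001 -1.   ] q6 1.17 q1 0.00
t: 25.55
tcp_pos: [0.5492, 0.1118, 0.0602]
tool_rot: [0.577, 0.409, -0.577, 0.409]
force: [-1.5, -3.0, 4.0]
finger_gap: 0.408
t25.55 tcp [549.2 111.8  60.2] F [-1.5 -3.   4. ] T [-0.46  0.13 -0.04] gap 0.408 yawY -0.3369 x [ 0. -0. -1.] q6 0.34 q1 0.00
```

View pics/w14z.png

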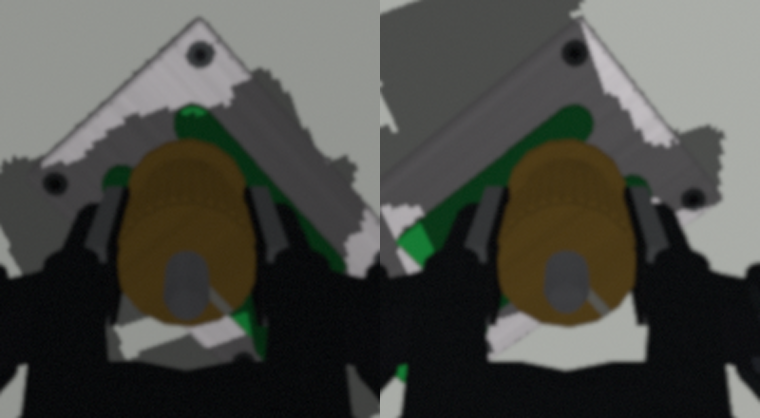

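View pics/s14.png

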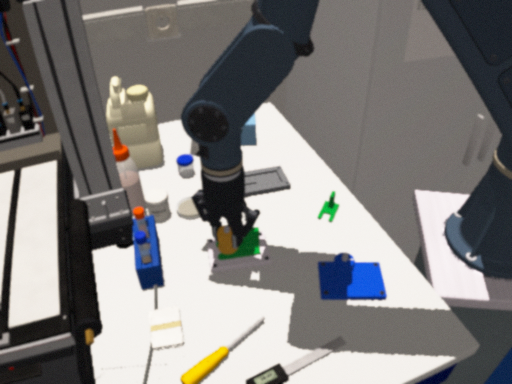

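Run:
```python
from h import *
u=np.array([np.cos(.347),np.sin(.347)]); n=np.array([-u[1],u[0]]); stud=np.array([549.1,112.1])
for tag in('w7','w13','w14'):
    s=load(tag); C=cloud(s)*1e3; hsv=cv2.cvtColor(s['img'],cv2.COLOR_RGB2HSV)
    m=(cv2.inRange(hsv,(12,100,20),(28,255,255))>0); m[:245]=0;m[300:]=0;m[:,:228]=0;m[:,288:]=0
    z=C[m][:,2]; 
    if len(z): print(tag,'head',np.nanmedian(z[z>50]))
    gm=(cv2.inRange(hsv,(50,100,15),(75,255,255))>0)
    Q=C[gm]; d=Q[:,:2]-stud; k=(np.hypot(*d.T)<90)&(Q[:,2]>14)&(Q[:,2]<21); L=np.c_[d@u,d@n][k]
    print(tag,'foot z',np.median(Q[k][:,2]),'x',np.percentile(L[:,0],[.3,99.7]).round(1),'y',np.percentile(L[:,1],[.3,99.7]).round(1),cv2.minAreaRect(L.astype(np.float32)))
    for sgn in(1,-1):
        e=L[(L[:,1]*sgn>0)]; xs=np.arange(-60,24,6); pts=[(x,np.max(e[abs(e[:,0]-x)<3][:,1]*sgn)*sgn) for x in xs if (abs(e[:,0]-x)<3).sum()>10]
        print('  edge',[(int(a),round(float(b),1)) for a,b in pts])
for i in range(4):
    pass
```

```text
w7 foot z 16.939252973804415 x [-60.4  20.8] y [-22.4  21.9] ((-19.79867172241211, -0.41355133056640625), (44.37770462036133, 81.57847595214844), 89.59136199951172)
  edge [(-60, 22.0), (-54, 21.9), (-48, 21.8), (-42, 21.7), (-36, 21.6), (-30, 21.6), (-24, 21.4), (6, 21.5), (12, 21.4), (18, 21.3)]
  edge [(-60, -21.7), (-54, -21.7), (-48, -22.4), (-42, -22.4), (-36, -22.3), (-30, -22.1), (-24, -21.9), (-18, -21.8), (6, -22.2), (12, -22.8), (18, -22.7)]
w13 head 62.902664188055425
w13 foot z 16.946392356749442 x [-60.1  22.1] y [-23.9  21.4] ((-19.0219783782959, -1.901571273803711), (44.76381301879883, 83.25218200683594), 87.8364028930664)
  edge [(-54, 21.4), (-48, 21.3), (18, 19.0)]
  edge [(-60, -22.7), (-54, -23.0), (-48, -23.0), (-42, -23.0), (-36, -23.1), (-30, -23.4), (-24, -23.6), (-18, -23.4), (-12, -23.5), (-6, -23.9), (0, -23.8), (6, -23.9), (12, -23.9), (18, -24.1)]
w14 head 65.28931183743319
w14 foot z 16.933937350250478 x [-60.2  21.8] y [-21.4  22.8] ((-18.710952758789062, 1.1475486755371094), (82.73974609375, 44.82122802734375), 1.3398336172103882)
  edge [(-60, 22.5), (-54, 22.7), (-48, 22.5), (-42, 23.0), (-36, 22.8), (-30, 22.8), (-24, 22.7), (-18, 22.7), (-12, 22.7), (-6, 22.8), (0, 22.7), (6, 22.7), (12, 22.7), (18, 22.6)]
  edge [(-48, -21.9), (18, -15.6)]
```

Run:
```python
from h import *
for tag in('s7','s14'):
    pass
a=[cv2.resize(load(w)['img'][200:280,200:280,::-1],None,fx=5,fy=5,interpolation=cv2.INTER_CUBIC) for w in('s7','s14')]
cv2.imwrite('pics/cmp.png',np.hstack(a))
```

```text
(no output)
```

View pics/cmp.png

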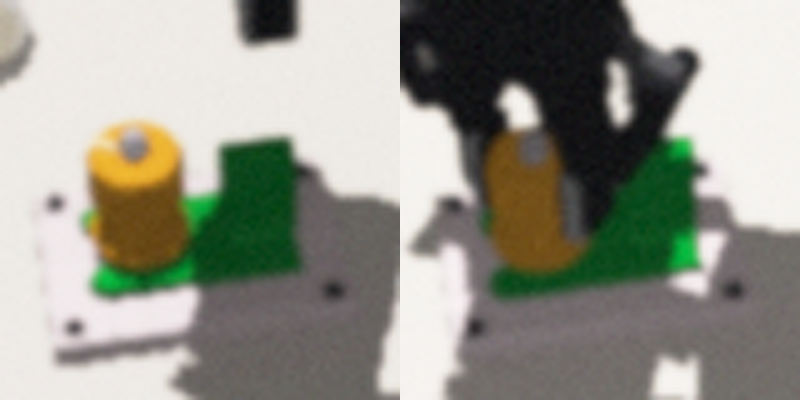

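```bash
python3 -c "
from h import *
st(); print(workorder.sign_off()); st()"
```

```text
t25.70 tcp [549.2 111.9  60.2] F [-0.8 -2.7  4.4] T [-0.53  0.01 -0.1 ] gap 0.402 yawY -0.3356 x [ 0. -0. -1.] q6 0.34 q1 0.00
the job is handed in; nothing more can be done
None
the job is handed in; nothing more can be done
```

The job is done and handed in at about 25.7 s. I lifted the green bracket out of the mould and slid it under the raised nut until its slot touched the stud. I then eased it back slightly so it had play, set it flat on the plate and let go. I screwed the nut down in two strokes until it bottomed out, backed it off 1.57 rad, and kept hold of it.

**Nut stop:** The nut bottomed at about 2.59 rad from where it started. I checked this by regripping at a different jaw angle and got the same stop, with torque rising steadily to 1 N m and no slip. The head top then stood 51.9 mm above the plate, against 52 mm expected.

**Back-off:** The tool turned from -1.908 rad (the stop, estimated unloaded) to -0.336 rad. The head rose 2.4 mm, against 2.5 mm expected, and the white line turned with the gripper.

**Bracket:** It still lies flat, with the foot height unchanged and the prong ends about 22 mm beyond the stud axis. Sideways readings of its edges differed by 1–2 mm between views. I put that down to camera calibration, but a small shift within its play is possible.

**Remaining load:** The gripper still showed about 3 N sideways and 4 N upward at hand-in. I saw nothing else on the bench move, but I did not measure the other items.

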